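# Fit the index plate to the dividing head and lock it down

### The arm

A 6-joint arm with a two-finger parallel gripper is mounted at the origin on a cart in front of the work surface, level with it; the furniture and walls round the work are solid. World frame = base frame: x ahead of the robot, y to its left, z up, the work surface at z = 0. Lengths are in mm, angles in degrees, forces in N, time in s.
With the tool pointing down it reaches from about 300 to 850 mm from the base axis. Payload 4.2 kg.
Tool frame: the origin (TCP) lies on the front face of the gripper's body, between the roots of the fingers; the fingertips stand 78 mm ahead of it and the grasp point (between the pads) lies 60 mm ahead of it; x points along the fingers, y is the direction in which the jaws open and shut, and the axes are right-handed (so a half turn about x gives the same grasp; the last joint's range is limited). The gripper opens to 91 mm and grips with 3 to 60 N. Pads are 32 mm wide; open, the fingers measure 118 mm over their backs; the gripper's body (76 mm by 178 mm) begins 60 mm behind the grasp point.
Start: joints at [-66.234, 18.312, 89.639, -0, 72.044, -1.146], TCP at [242.209, -521.507, 292.276] pointing down, gripper open.
Joint ranges: [-177.97, 177.97], [-48.28, 115.42], [12.27, 149.76], [-77.06, 257.06], [2.81, 150.46], [-146.56, 146.56]. Speed limits (degrees/s): [147.25, 147.25, 180, 180, 180, 180].

### API

Orientations are given as [roll, pitch, yaw] about the fixed x, y, z axes, in that order (R = Rz(yaw) Ry(pitch) Rx(roll)).
In Python, from workcell import status, viewer, env gives the robot as it stands. The module is installed in compiled form; this text tells all that it offers.
- The arm moves only by the tool move_arm, never from a script. Its argument "moves" is a list of rows, each a list of 3 entries, a list of its own where there are three numbers: the shift along the tool's x, y, z in cm, then the turn about the tool's x in rad, then the gripper's target within -1 to 1 (fully open at 1, half-way at 0, shut at -1). A call has 1 to 20 rows; each row is the pose to reach, as a shift and turn from the pose commanded when the call began, along the tool's axes at that moment; what a row does not reach only later rows make up. A row lasts 1/8 s, in which the tool goes at most 62.5 mm and 10.7 degrees, less where a joint would pass 70% of its speed; a pose out of reach is approached as far as the arm can. A call with a gripper value outside its range is refused whole. The fingers move at their own pace and stop on an object; "force" is the grip in N (left out, the last holds). Time passes only in rows, so rows that repeat a pose let the fingers close. It gives the time, the measured TCP pose, the force and the opening at its end, in the units of the state.
- status.state(): the state, without advancing time (a new reading comes with each control period).
- viewer.grab_frame(name): name is "side" or "top"; returns the picture (420x560x3 uint8, red, green, blue); there is no depth.
- viewer.get_calibration(name): a dict with "camera_matrix" (3x3 intrinsics, pixels), "eye" and "rotation" of the camera in the world. Camera axes: x right, y down, z forward; pixel columns grow to the right and rows downward; lengths in mm; the calibration is good to about 2 mm. A picture is of the moment at which its call begins. get_calibration takes no time and is no camera call.
- env.job_done(): hands the job in, once; it reports no verdict.
The state is a dict: "time_s": time; "qpos": joint angles; "qvel": joint speeds; "effort": joint torques, N m; "ee_pos": TCP position; "ee_rot": TCP orientation; "force": force on the tool from outside, world axes, zero at the start; "torque": the same for the moment, N m; "gripper_width": finger opening in mm.
Only numpy, scipy, OpenCV 4.12 (cv2) and the standard library are available. Lean on these libraries where they do the work, as an engineer would, in place of code of your own. Each camera call takes 0.05 s, during which the arm holds its last target.

### The job

Fit the brass index plate to the dividing head: lift it by its hub, lower it over the central shaft, turn it gently to feel for the drive pin until its slot goes over the pin, and set it down flush on the spindle nose without forcing or dropping it. Then swing the keeper by its black knob round to its stop, so that its toe lies over the plate's rim, and leave the other tools on the bench where they are.

Things in the scene. Friction and masses are not known exactly. Their poses are not given: they have to be found in the camera images.
- plate_mid (a point): Centre of the loose index plate, on its axis, 17 mm above its underside (half its 34 mm height); z up. A brass disc 100 mm across, 8 mm thick, with a hexagonal steel hub standing 26 mm above it, 32 mm across flats (flats face 0, 60, 120.. degrees from the plate's x); a 15 mm bore runs through both. 0.36 to 0.59 kg. Lies flat, hub up. Grip the hub from above, tips about 6 mm above the disc.
- plate_slot (a point): Middle of the pin slot in the plate, at the underside, 31 mm from the plate's axis along the plate's own -x. The slot goes right through the 8 mm disc, is 7 mm wide and reaches radially from 25 to 37 mm from the axis. The small holes in two circles are only for indexing: the pin does not fit them.
- head: Grey upright dividing head, fixed to the bench. Origin: on its vertical axis at the underside of its base, 130 mm (x) by 110 mm (y); z up, -x is its front. A 74 mm steel spindle nose on top carries the central shaft and the drive pin. Its bearings stand only light pressure from the plate: keep well under 30 N, sideways jamming on the shaft included.
- head_face (a point): Centre of the nose's flat top face, 60 mm above the head's origin, axes as the head's. A plate that is home has its underside on this face (plate_mid 17 mm above it). From it rises the shaft, 14 mm thick, coned top 42 mm above the face. The drive pin, 6 mm thick, 10 mm high, bevelled, stands 31 mm from the axis.
- shaft_tip (a point): Top of the shaft, on the head's axis, 42 mm above the nose face. The spindle is clamped where the last job left it: the pin stands towards the head's -x, turned about z by an unmeasured angle of up to 0.6 rad either way, to be seen or felt for. With the shaft in the bore but the slot not over the pin, the plate rests on the pin, 10 mm above the face.
- keeper (a joint): Angle of the keeper, a flat dark steel finger 8 mm thick swinging level on a post at the head's front left. It grows anticlockwise from above; starts at 0 to 0.3 (clear); 1.745 is its stop, toe pointing at the axis, 1.7 mm above a plate that is home (it strikes the edge of one that is not). Stays where left; friction about 0.05 N m.
- keeper_knob (a point): Middle of the upright black knob on the keeper's tail: 14 mm thick, 26 mm tall, 36 mm above the nose face, 27 mm from the keeper's pivot. Push it sideways with the shut fingers, or take it between the fingers from above, and move it round the pivot.
- keeper_pivot (a point): The keeper's vertical pivot axis, at the top of its 16 mm post, at (-46.7, 46.7, 69.7) mm in the head's frame. From it the knob lies in the direction head yaw + 0.611 rad + keeper angle, seen from above.
- calliper: Steel vernier calliper, 200 mm long, lying at the front edge of the bench: leave it alone. Origin: underside centre.
- oil_can: Red thumb oil can with a thin spout, 68 mm across, 118 mm tall, at the back: leave it alone. Origin: underside centre.
- tape_roll: Roll of masking tape, 98 mm across, 19 mm high, at the back: leave it alone. Origin: underside centre.
- hex_key: Steel hex key, 88 mm long, at the front edge of the bench before the lathe: leave it alone. Origin: underside centre.

How it is judged (in metres and radians):
On the way:
1. The plate is home on the nose, over shaft and pin, with the keeper still clear of it (z of plate_mid in the frame of head below 0.0785 m and horizontal distance between plate_mid and head below 0.002 m and angle between plate_mid's own z axis and vertical below 0.04 rad and value of joint keeper below 0.7 rad), for 0.2 s.
At the end, for the whole second after the job is handed in: The plate lies flush on the spindle nose (within 1.5 mm of home in height, 2 mm of the axis, level within 0.04 rad), at rest, with the keeper within 0.19 rad of its stop, its toe over the plate's rim (z of plate_mid in the frame of head between 0.0755 and 0.0785 m and horizontal distance between plate_mid and head below 0.002 m and angle between plate_mid's own z axis and vertical below 0.04 rad and value of joint keeper above 1.55 rad and linear speed of plate below 0.02 m/s); the robot touches nothing.
It fails at once if The plate is forced or dropped on the head: contact force above 35 N (contact force between plate and head above 35 N).
It fails at once if The plate is let fall over the shaft: faster than 0.25 m/s within 40 mm of home (horizontal distance between plate_mid and head below 0.01 m and z of plate_mid in the frame of head below 0.117 m and linear speed of plate above 0.25 m/s).
It fails at once if Another tool on the bench is moved by more than 15 mm (distance of any of calliper, oil_can, tape_roll, hex_key from where it was at the start of the episode above 0.015 m).
It also fails if it takes over 72 s, if anything falls off the work surface, if the arm or the gripper's body presses on something with over 40 N, if the wrist force passes 120 N, or if a joint passes its speed limit or range.

## Working session

There is one attempt and no reset: what is moved stays moved. The work goes in short steps, Python scripts to look and compute and a tool call to move; the robot and the scene stay as the last step left them, time stands still between calls to the robot, and variables do not carry over. Pictures are saved under pics/ and viewed, and the job is handed in when it is done.

Besides the shell and the picture viewer there is one more tool, called after "Call:" as name(argument=value, ...), one argument or row to a line, values as JSON. move_arm: Moves the arm, as the interface text tells. Its arguments: {"type":"object","properties":{"moves":{"type":"array","items":{"type":"array"}},"force":{"type":"number"}},"required":["moves"]}

```bash
mkdir -p pics
python3 - <<'E'
from workcell import status, viewer
import cv2
s=status.state(); print(s)
for n in("side","top"):
    im=viewer.grab_frame(n); cv2.imwrite(f"pics/{n}0.png",im[:,:,::-1]); c=viewer.get_calibration(n); print(n,c)
E
```

```text
{'time_s': 0.0, 'qpos': array([-6.62322938e+01,  1.83534635e+01,  8.97060456e+01, -1.88278553e-03,
        7.20428763e+01, -1.14456258e+00]), 'qvel': array([-0.11993173,  0.12135352,  0.05598817, -0.02147368,  0.00811998,
       -0.01984672]), 'effort': array([-3.27291622e-03, -4.12466884e+01, -2.31973743e+01,  7.25019048e-02,
        4.55673784e-02, -1.43850089e-04]), 'ee_pos': array([ 242.06962062, -521.17026814,  291.4043211 ]), 'ee_rot': array([-90.14294704,  89.89759898, 114.76990383]), 'force': array([-0.4764101 ,  0.14612581,  0.5382277 ]), 'torque': array([-0.02729774,  0.00465459,  0.06049325]), 'gripper_width': 91.25992779953766}
side {'camera_matrix': array([[503.37717815,   0.        , 278.73058711],
       [  0.        , 503.37717815, 202.47819503],
       [  0.        ,   0.        ,   1.        ]]), 'eye': array([ 69.54317114, 852.24126263, 773.58527074]), 'rotation': array([-128.97486043,   -0.76672371, -146.8654947 ])}
top {'camera_matrix': array([[504.74899994,   0.        , 278.26996804],
       [  0.        , 504.74899994, 208.03747193],
       [  0.        ,   0.        ,   1.        ]]), 'eye': array([ 387.39675175,  106.93365883, 1193.89989161]), 'rotation': array([-171.77262388,    0.80915222,  -88.46206062])}
```

View pics/side0.png

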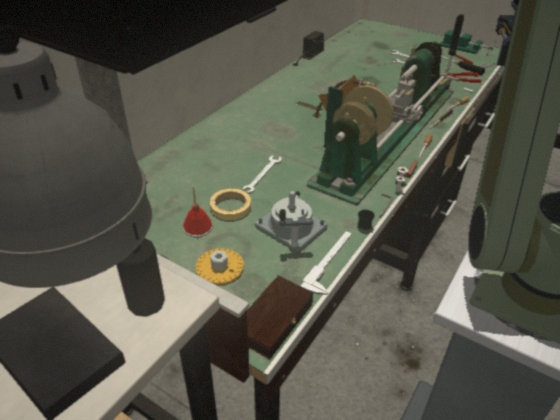

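View pics/top0.png

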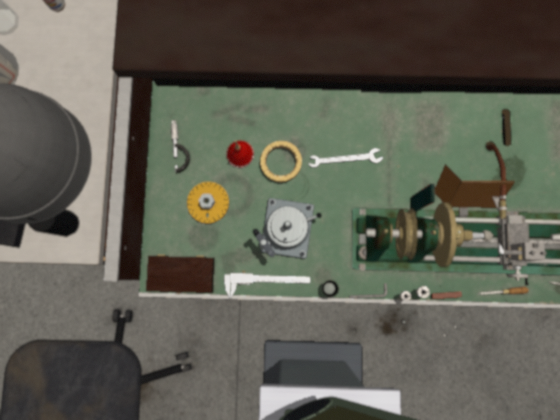

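Run:
```python
import cv2
t=cv2.imread("pics/top0.png"); s=cv2.imread("pics/side0.png")
cv2.imwrite("pics/t1.png",cv2.resize(t[170:270,180:330],None,fx=5,fy=5,interpolation=cv2.INTER_CUBIC))
cv2.imwrite("pics/s1.png",cv2.resize(s[180:290,185:335],None,fx=5,fy=5,interpolation=cv2.INTER_CUBIC))
```

```text
(no output)
```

View pics/t1.png

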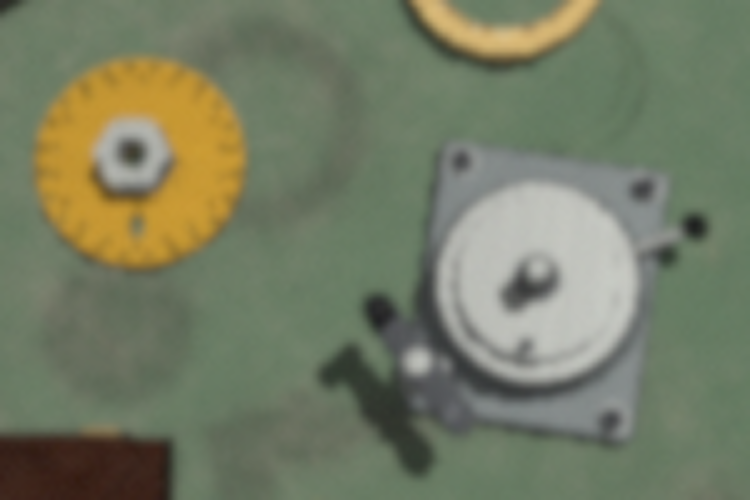

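View pics/s1.png

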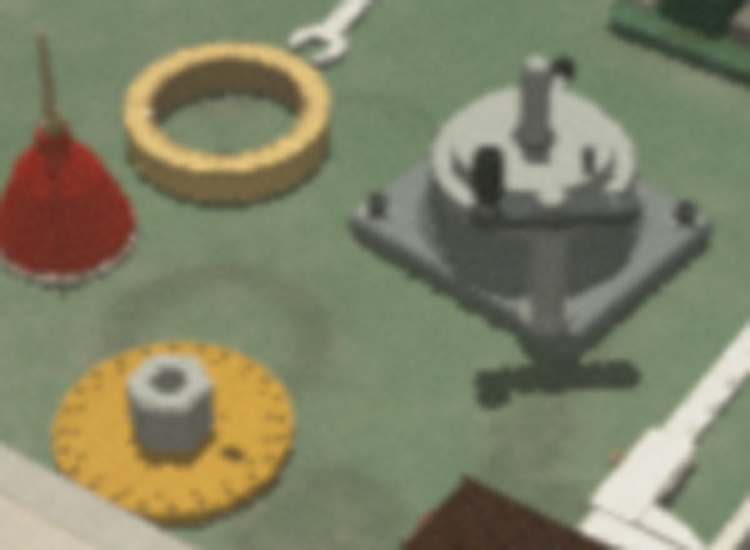

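```bash
cat > h.py <<'E'
import numpy as np, cv2
from scipy.spatial.transform import Rotation as R
from workcell import status, viewer
def cal(n):
    c=viewer.get_calibration(n); return c["camera_matrix"],np.array(c["eye"]),R.from_euler('xyz',c["rotation"],degrees=True).as_matrix()
def ray(n,uv,z):
    K,e,M=cal(n); d=M@np.linalg.inv(K)@np.array([uv[0],uv[1],1.]); return e+d*(z-e[2])/d[2]
def proj(n,p):
    K,e,M=cal(n); q=K@M.T@(np.array(p,float)-e); return q[:2]/q[2]
def tri(a,b):
    A=[];B=[]
    for n,uv in(("top",a),("side",b)):
        K,e,M=cal(n); d=M@np.linalg.inv(K)@np.array([uv[0],uv[1],1.]); d/=np.linalg.norm(d); P=np.eye(3)-np.outer(d,d); A.append(P);B.append(P@e)
    x=np.linalg.lstsq(np.vstack(A),np.hstack(B),rcond=None)[0]; return x
def t1(x,y): return ((x+.5)/5-.5+180,(y+.5)/5-.5+170)
def s1(x,y): return ((x+.5)/5-.5+185,(y+.5)/5-.5+180)
E
python3 - <<'E'
from h import *
np.set_printoptions(precision=1,suppress=True)
for nm,a,b,z in [("hub bore top",(133,152),(169,379),34),("slot",(137,226),(233,453),8),("shaft",(540,270),(537,62),102),("pintop",(525,345),(590,150),70),("knob",(379,306),(488,152),109),("post",(418,360),(552,190),78)]:
    A=t1(*a);B=s1(*b); print(nm,ray("top",A,z),ray("side",B,z),tri(A,B))
for f,o in(("top",(180,170)),):
    im=cv2.imread(f"pics/{f}0.png"); hsv=cv2.cvtColor(im,cv2.COLOR_BGR2HSV)
for f in("top","side"):
    im=cv2.imread(f"pics/{f}0.png"); hsv=cv2.cvtColor(im,cv2.COLOR_BGR2HSV)
    m=cv2.inRange(hsv,(15,130,90),(30,255,255)); 
    n,l,st,c=cv2.connectedComponentsWithStats(m)
    for i in range(1,n):
        if st[i,4]>300: 
            pts=cv2.findContours((l==i).astype('u1'),0,1)[0][0]; el=cv2.fitEllipse(cv2.convexHull(pts)); print(f,"yellow",st[i],el,ray(f,el[0],8 if f=="top" else 8))
im=cv2.imread("pics/top0.png"); hsv=cv2.cvtColor(im,cv2.COLOR_BGR2HSV)
m=((hsv[...,1]<40)&(hsv[...,2]>165)).astype('u1'); m[:,:265]=0;m[:,315:]=0;m[:200]=0;m[256:]=0
pts=np.vstack(cv2.findContours(m,0,1)[0]); el=cv2.fitEllipse(cv2.convexHull(pts)); print("nose",el,ray("top",el[0],60))
for c in[(460,160),(642,188),(612,420)]: print("bolt",ray("top",t1(*c),15))
for c in[(376,205),(686,213)]: print("boltside",ray("side",s1(*c),15))
for c in[(447,142),(667,176),(630,441)]: print("corner",ray("top",t1(*c),15))
E
```

```text
hub bore top [569.4 296.4  34. ] [569.2 296.4  34. ] [569.3 296.3  33.9]
slot [538. 297.   8.] [537.9 295.9   8. ] [537.6 296.7   9. ]
shaft [511.1 105.4 102. ] [511.7 105.6 102. ] [511.4 105.5 102. ]
pintop [480.9 111.2  70. ] [480.3 110.3  70. ] [480.5 111.   70.5]
knob [492.9 174.5 109. ] [491.7 176.1 109. ] [492.9 174.5 107.4]
post [472.4 158.4  78. ] [475.3 150.5  78. ] [471.5 157.9  85.2]
top yellow [ 187  182   42   42 1145] ((207.48387145996094, 202.1879119873047), (41.129669189453125, 41.94647979736328), 41.62190246582031) [568.3 297.3   8. ]
side yellow [196 249  47  35 980] ((219.51486206054688, 265.74395751953125), (34.67913055419922, 47.639610290527344), 86.71080017089844) [565.9 299.4   8. ]
nose ((287.31146240234375, 225.70175170898438), (38.35731506347656, 38.81867599487305), 104.90076446533203) [511.1 105.8  60. ]
bolt [572.3 144.3  15. ]
bolt [561.1  58.1  15. ]
bolt [451.6  70.   15. ]
boltside [573.4 141.1  15. ]
boltside [452.7  66.3  15. ]
corner [580.8 150.7  15. ]
corner [567.1  46.4  15. ]
corner [442.1  61.5  15. ]
```

Run:
```python
from h import *
np.set_printoptions(precision=3,suppress=True)
s=status.state(); M=R.from_euler('xyz',s["ee_rot"],degrees=True).as_matrix(); print(M)
print("jaw yaw",np.degrees(np.arctan2(M[1,1],M[0,1])))
print("oil", ray("top",(240,154),30),ray("top",(238,145),118), "wood corner top",ray("top",(213,258),40))
print("tape",ray("top",(281,161),19),"lever knob",ray("top",t1(694,225),40))
```

```text
[[-0.001  0.421 -0.907]
 [ 0.001 -0.907 -0.421]
 [-1.    -0.002 -0.   ]]
jaw yaw -65.0865206352534
oil [682.27  222.011  30.   ] [680.145 218.471 118.   ] wood corner top [434.924 273.504  40.   ]
tape [670.213 124.615  19.   ] lever knob [540.784  34.887  40.   ]
```

Run:
```python
from h import *
np.set_printoptions(precision=1,suppress=True)
# side: near (left) pulley top ; top image lathe left tower
for a,b in [((447,206),(378,84)),((372,232),(333,90)),((372,232),(342,135)),((408,210),(345,100))]: print(tri(a,b))
print(proj("side",(450,-40,150)),proj("top",(450,-40,150)))
M=np.array([[0.421,-.907],[-.907,-.421]])
for p in [(300,-200),(430,50),(569.3,296.5)]:
    d=np.array(p)-[242.2,-521.5]; print(p,M.T@d if 0 else (d@[.4213,-.9069],d@[-.9069,-.4213]))
```

```text
[ 506.  -207.4  239.2]
[490.9 -40.3 289.2]
[488.8 -67.6 167.3]
[ 524.  -130.1  219.8]
[350.  151.9] [357.6 252.2]
(300, -200) (np.float64(-267.21721), np.float64(-187.86677))
(430, 50) (np.float64(-439.17321000000004), np.float64(-411.08877000000007))
(569.3, 296.5) (np.float64(-604.03697), np.float64(-641.2703899999999))
```

Call:
move_arm(
  moves=[
    [[-10.8, -25.5, -21.5], -0.5, 1],
    [[-10.8, -25.5, -21.5], -0.5, 1],
    [[-10.8, -25.5, -21.5], -0.5, 1],
    [[-10.8, -25.5, -21.5], -0.5, 1],
    [[-10.8, -25.5, -21.5], -0.5, 1],
    [[-10.8, -25.5, -21.5], -0.5, 1],
    [[-10.8, -60.4, -64.1], -1.136, 1],
    [[-10.8, -60.4, -64.1], -1.136, 1],
    [[-10.8, -60.4, -64.1], -1.136, 1],
    [[-10.8, -60.4, -64.1], -1.136, 1],
    [[-10.8, -60.4, -64.1], -1.136, 1],
    [[-10.8, -60.4, -64.1], -1.136, 1],
    [[-10.8, -60.4, -64.1], -1.136, 1],
    [[-10.8, -60.4, -64.1], -1.136, 1],
    [[-10.8, -60.4, -64.1], -1.136, 1],
    [[-10.8, -60.4, -64.1], -1.136, 1],
    [[0, -60.4, -64.1], -1.136, 1],
    [[5, -60.4, -64.1], -1.136, 1],
    [[5, -60.4, -64.1], -1.136, 1],
    [[5, -60.4, -64.1], -1.136, 1],
  ],
)

```text
time_s: 2.6
ee_pos: [567.5, 294.5, 239.5]
ee_rot: [-60.2, 89.6, -150.2]
force: [-0.4, -0.9, 0.2]
gripper_width: 91.0
```

```bash
cat >> h.py <<'E'
def st():
    s=status.state(); M=R.from_euler('xyz',s["ee_rot"],degrees=True).as_matrix()
    print("t",round(s["time_s"],2),"pos",np.round(s["ee_pos"],2),"jawyaw",round(np.degrees(np.arctan2(M[1,1],M[0,1])),2),"toolx",np.round(M[:,0],4),"F",np.round(s["force"],2),"T",np.round(s["torque"],3),"w",round(s["gripper_width"],2))
def snap(n,f,box,k=5):
    im=viewer.grab_frame(n)[:,:,::-1]; x0,y0,x1,y1=box
    cv2.imwrite(f"pics/{f}.png",cv2.resize(im[y0:y1,x0:x1],None,fx=k,fy=k,interpolation=cv2.INTER_CUBIC))
E
python3 - <<'E'
from h import *
st(); snap("side","s2",(120,140,270,250)); st()
E
```

```text
t 2.6 pos [567.54 294.54 239.51] jawyaw -0.04 toolx [-0.0063 -0.0036 -1.    ] F [-0.35 -0.9   0.19] T [ 0.007 -0.143  0.03 ] w 91.05
t 2.65 pos [568.83 295.33 242.19] jawyaw -0.04 toolx [-0.0013 -0.001  -1.    ] F [-0.18  0.58 -0.13] T [ 0.077 -0.115  0.009] w 90.89
```

View pics/s2.png

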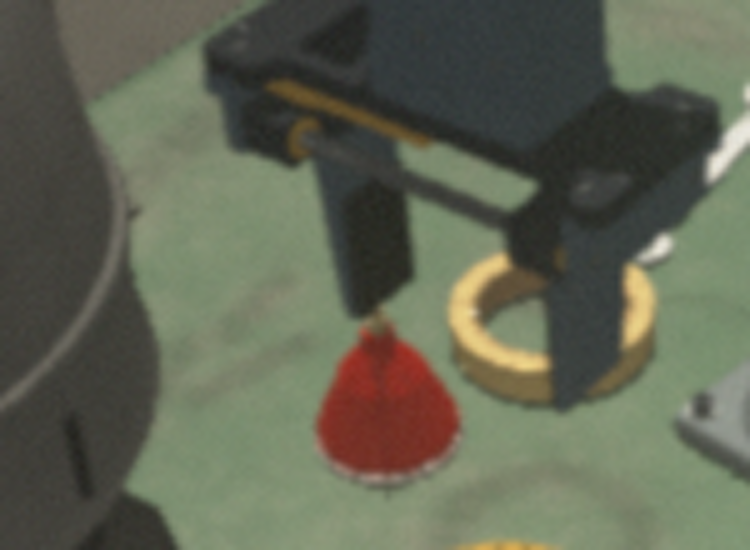

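Call:
move_arm(
  moves=[
    [[5, 0, 0], 0, 1],
    [[10, 0, 0], 0, 1],
    [[13, 0, 0], 0, 1],
    [[14.5, 0, 0], 0, 1],
    [[15, 0, 0], 0, 1],
    [[15, 0, 0], 0, 1],
    [[15, 0, 0], 0, 0.6],
    [[15, 0, 0], 0, 0.2],
    [[15, 0, 0], 0, -0.1],
    [[15, 0, 0], 0, -0.3],
    [[15, 0, 0], 0, -0.5],
    [[15, 0, 0], 0, -0.7],
    [[15, 0, 0], 0, -0.7],
    [[15, 0, 0], 0, -0.7],
  ],
  force=35,
)

```text
time_s: 4.4
ee_pos: [569.2, 296.3, 92.2]
ee_rot: [53.9, 90.0, -36.1]
force: [-0.6, -0.4, -0.5]
gripper_width: 31.9
```

Run:
```python
from h import *
st(); snap("top","t3",(150,140,300,250)); snap("side","s3",(150,180,300,290)); st()
```

```text
t 4.4 pos [569.18 296.31  92.17] jawyaw -0.0 toolx [ 1.e-04 -1.e-04 -1.e+00] F [-0.56 -0.4  -0.45] T [-0.013 -0.128 -0.036] w 31.89
t 4.5 pos [569.17 296.29  92.17] jawyaw -0.01 toolx [ 1.e-04 -1.e-04 -1.e+00] F [ 0.28  0.56 -0.12] T [-0.025 -0.128 -0.081] w 32.02
```

View pics/s3.png

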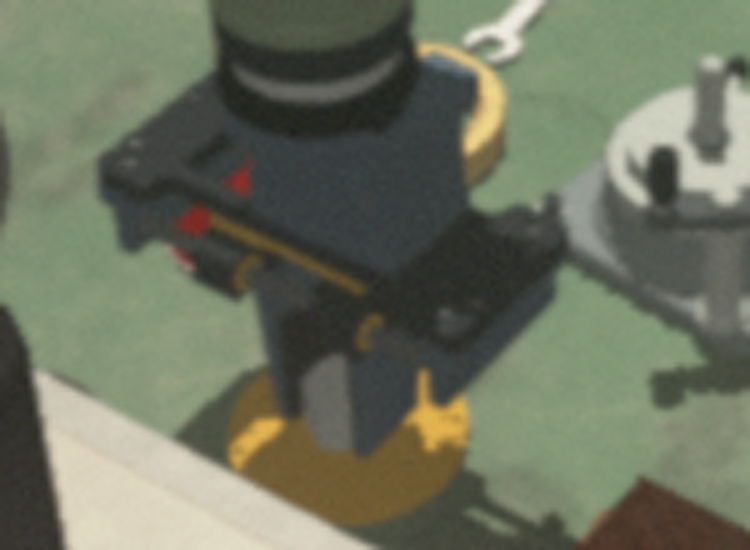

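Call:
move_arm(
  moves=[
    [[-0.5, 0, 0], 0, -0.7],
    [[-2, 0, 0], 0, -0.7],
    [[-5, 0, 0], 0, -0.7],
    [[-9, 0, 0], 0, -0.7],
    [[-13, 0, 0], 0, -0.7],
    [[-13, -1, 2], 0.02, -0.7],
    [[-13, -2, 5], 0.06, -0.7],
    [[-13, -3, 9], 0.1, -0.7],
    [[-13, -4.2, 13], 0.14, -0.7],
    [[-13, -5.2, 16.5], 0.171, -0.7],
    [[-13, -5.7, 18.6], 0.171, -0.7],
    [[-13, -5.8, 19.1], 0.171, -0.7],
    [[-13, -5.8, 19.1], 0.171, -0.7],
    [[-13, -5.8, 19.1], 0.171, -0.7],
    [[-13, -5.8, 19.1], 0.171, -0.7],
  ],
)

```text
time_s: 6.38
ee_pos: [511.4, 106.1, 222.1]
ee_rot: [-139.4, 90.0, 120.9]
force: [0.6, 0.0, -4.1]
gripper_width: 31.5
```

Run:
```python
from h import *
st(); snap("top","t4",(220,160,370,270)); snap("side","s4",(210,150,360,260)); st()
```

```text
t 6.38 pos [511.36 106.08 222.09] jawyaw -9.73 toolx [-1.e-04  1.e-04 -1.e+00] F [ 0.58  0.   -4.07] T [-0.036 -0.103  0.045] w 31.48
t 6.47 pos [511.27 105.83 222.08] jawyaw -9.75 toolx [-1.e-04 -0.e+00 -1.e+00] F [ 0.17 -0.61 -3.7 ] T [-0.035 -0.115 -0.026] w 31.84
```

View pics/s4.png

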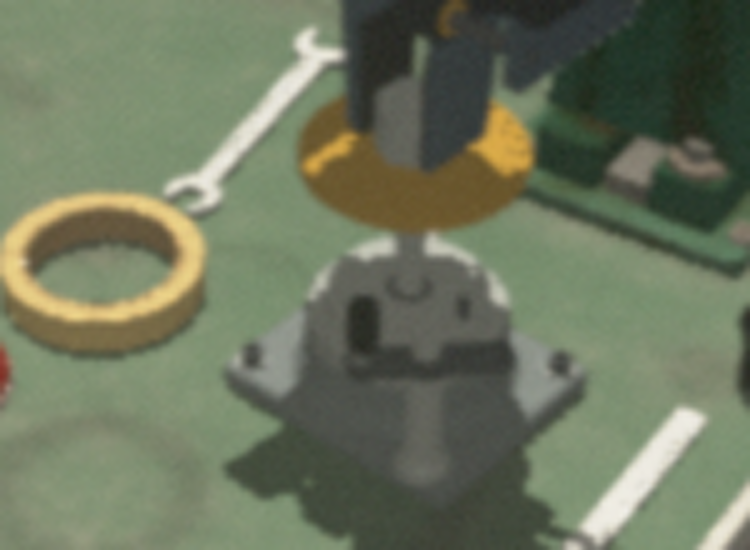

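View pics/t4.png

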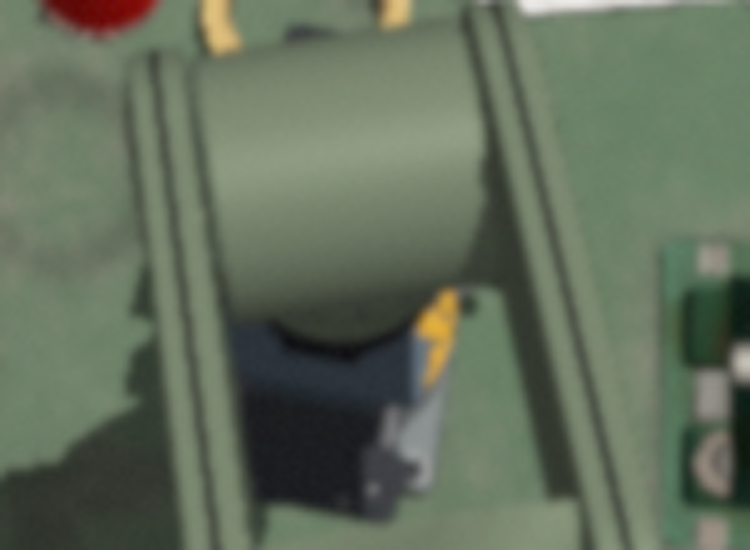

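Run:
```python
from h import *
a=np.linspace(0,2*np.pi,200); P=np.array([proj("side",(511.3+50*np.cos(t),105.7+50*np.sin(t),138)) for t in a])
B=np.array([proj("side",(511.3+50*np.cos(t),105.7+50*np.sin(t),130)) for t in a])
im=cv2.imread("pics/s4.png")
for Q,c in((P,(0,0,255)),(B,(255,0,0))):
    q=((Q-[210,150]+.5)*5-.5).astype(int); cv2.polylines(im,[q.reshape(-1,1,2)],True,c,1)
cv2.imwrite("pics/s4b.png",im[50:300,250:600].repeat(2,0).repeat(2,1))
```

```text
(no output)
```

View pics/s4b.png

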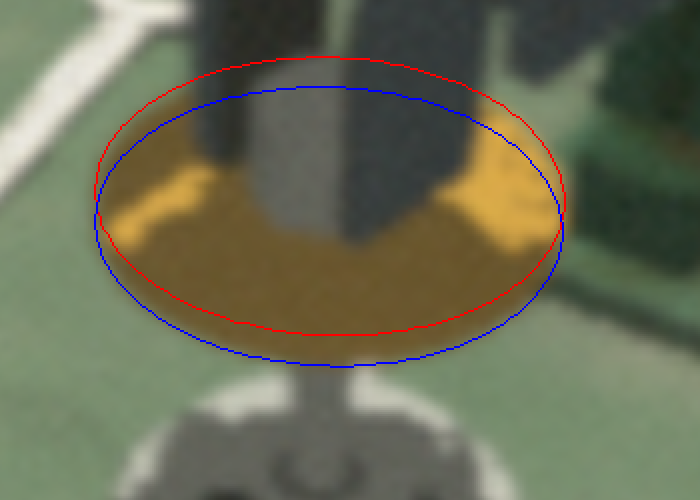

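Call:
move_arm(
  moves=[
    [[1.0, 0, 0], 0, -0.7],
    [[2.0, 0, 0], 0, -0.7],
    [[2.4, 0, 0], 0, -0.7],
    [[2.6, 0, 0], 0, -0.7],
    [[2.75, 0, 0], 0, -0.7],
    [[2.9, 0, 0], 0, -0.7],
    [[3.05, 0, 0], 0, -0.7],
    [[3.2, 0, 0], 0, -0.7],
    [[3.2, 0, 0], 0, -0.7],
  ],
)

```text
time_s: 7.6
ee_pos: [511.1, 105.3, 190.1]
ee_rot: [-45.5, 90.0, -145.3]
force: [-0.5, 0.0, -4.0]
gripper_width: 31.6
```

Run:
```python
from h import *
st()
```

```text
t 7.6 pos [511.07 105.29 190.12] jawyaw -9.79 toolx [-2.e-04 -1.e-04 -1.e+00] F [-0.53  0.02 -4.01] T [-0.021 -0.043 -0.009] w 31.59
```

Call:
move_arm(
  moves=[
    [[0.15, 0, 0], 0, -0.7],
    [[0.3, 0, 0], 0, -0.7],
    [[0.45, 0, 0], 0, -0.7],
    [[0.6, 0, 0], 0, -0.7],
    [[0.75, 0, 0], 0, -0.7],
    [[0.9, 0, 0], 0, -0.7],
    [[1.0, 0, 0], 0, -0.7],
    [[1.0, 0, 0], 0, -0.7],
  ],
)

```text
time_s: 8.6
ee_pos: [511.4, 105.3, 180.2]
ee_rot: [92.6, 90.0, -7.2]
force: [1.8, -0.3, -3.6]
gripper_width: 32.0
```

Run:
```python
from h import *
st()
```

```text
t 8.6 pos [511.35 105.3  180.2 ] jawyaw -9.8 toolx [ 5.e-04 -1.e-04 -1.e+00] F [ 1.85 -0.31 -3.57] T [-0.043 -0.458  0.009] w 32.04
```

Call:
move_arm(
  moves=[
    [[0, 0.04, 0], 0, -0.7],
    [[0.2, 0.04, 0], 0, -0.7],
    [[0.4, 0.04, 0], 0, -0.7],
    [[0.6, 0.04, 0], 0, -0.7],
    [[0.8, 0.04, 0], 0, -0.7],
    [[1.0, 0.04, 0], 0, -0.7],
    [[1.1, 0.04, 0], 0, -0.7],
    [[1.2, 0.04, 0], 0, -0.7],
    [[1.3, 0.04, 0], 0, -0.7],
    [[1.4, 0.04, 0], 0, -0.7],
    [[1.4, 0.04, 0], 0, -0.7],
  ],
)

```text
time_s: 9.98
ee_pos: [511.5, 105.2, 166.1]
ee_rot: [-40.2, 90.0, -140.0]
force: [1.4, 0.1, -4.4]
gripper_width: 32.0
```

Run:
```python
from h import *
st()
```

```text
t 9.97 pos [511.49 105.2  166.11] jawyaw -9.8 toolx [-2.e-04 -1.e-04 -1.e+00] F [ 1.4   0.11 -4.35] T [-0.068 -0.234 -0.015] w 31.97
```

Call:
move_arm(
  moves=[
    [[0.1, 0.02, 0], 0, -0.7],
    [[0.2, 0.02, 0], 0, -0.7],
    [[0.3, 0.02, 0], 0, -0.7],
    [[0.38, 0.02, 0], 0, -0.7],
    [[0.44, 0.02, 0], 0, -0.7],
    [[0.5, 0.02, 0], 0, -0.7],
    [[0.5, 0.02, 0], 0, -0.7],
  ],
)

```text
time_s: 10.85
ee_pos: [511.7, 105.2, 161.2]
ee_rot: [-42.2, 90.0, -142.0]
force: [0.3, -0.4, -4.7]
gripper_width: 31.3
```

Run:
```python
from h import *
st()
```

```text
t 10.85 pos [511.68 105.16 161.17] jawyaw -9.8 toolx [-2.e-04 -1.e-04 -1.e+00] F [ 0.29 -0.45 -4.71] T [-0.018 -0.056  0.039] w 31.31
```

Call:
move_arm(
  moves=[
    [[0.06, 0, 0], 0, -0.7],
    [[0.12, 0, 0], 0, -0.7],
    [[0.18, 0, 0], 0, -0.7],
    [[0.2, 0, 0], 0, -0.7],
    [[0.2, 0, 0], 0, -0.7],
  ],
)

```text
time_s: 11.48
ee_pos: [511.7, 105.2, 159.2]
ee_rot: [19.9, 90.0, -79.9]
force: [-0.6, -0.1, -4.2]
gripper_width: 31.9
```

Run:
```python
from h import *
st()
```

```text
t 11.47 pos [511.74 105.19 159.22] jawyaw -9.8 toolx [ 0.e+00 -1.e-04 -1.e+00] F [-0.57 -0.1  -4.15] T [-0.032 -0.071  0.024] w 31.95
```

Call:
move_arm(
  moves=[
    [[0.06, 0, 0], 0, -0.7],
    [[0.12, 0, 0], 0, -0.7],
    [[0.18, 0, 0], 0, -0.7],
    [[0.24, 0, 0], 0, -0.7],
    [[0.3, 0, 0], 0, -0.7],
    [[0.3, 0, 0], 0, -0.7],
  ],
)

```text
time_s: 12.22
ee_pos: [511.7, 105.2, 156.2]
ee_rot: [-33.7, 90.0, -133.5]
force: [0.4, -1.2, -4.7]
gripper_width: 31.6
```

Run:
```python
from h import *
st()
```

```text
t 12.22 pos [511.7  105.19 156.17] jawyaw -9.8 toolx [-1.e-04 -1.e-04 -1.e+00] F [ 0.44 -1.15 -4.72] T [-0.098 -0.062  0.006] w 31.57
```

In the slot without resistance. Continue to the face (expected at TCP ≈152).

Call:
move_arm(
  moves=[
    [[0.06, 0, 0], 0, -0.7],
    [[0.12, 0, 0], 0, -0.7],
    [[0.18, 0, 0], 0, -0.7],
    [[0.24, 0, 0], 0, -0.7],
    [[0.3, 0, 0], 0, -0.7],
    [[0.36, 0, 0], 0, -0.7],
    [[0.4, 0, 0], 0, -0.7],
    [[0.42, 0, 0], 0, -0.7],
    [[0.42, 0, 0], 0, -0.7],
  ],
)

```text
time_s: 13.35
ee_pos: [511.7, 105.2, 152.1]
ee_rot: [39.9, 90.0, -59.9]
force: [0.4, 0.1, -3.7]
gripper_width: 31.3
```

Run:
```python
from h import *
st()
```

```text
t 13.35 pos [511.73 105.17 152.15] jawyaw -9.8 toolx [ 1.e-04 -1.e-04 -1.e+00] F [ 0.37  0.14 -3.7 ] T [-0.054 -0.006  0.008] w 31.29
```

Call:
move_arm(
  moves=[
    [[0.03, 0, 0], 0, -0.7],
    [[0.03, 0, 0], 0, -0.7],
  ],
)

```text
time_s: 13.6
ee_pos: [511.7, 105.2, 152.1]
ee_rot: [90.2, 90.0, -9.6]
force: [-1.4, 0.1, 1.4]
gripper_width: 31.7
```

Call:
move_arm(
  moves=[
    [[0.03, 0, 0], 0, -0.7],
    [[0.03, 0, 0], 0, -0.7],
  ],
)

```text
time_s: 13.85
ee_pos: [511.7, 105.2, 152.1]
ee_rot: [97.3, 90.0, -2.5]
force: [-2.8, -0.3, 5.3]
gripper_width: 31.5
```

Run:
```python
from h import *
st();snap("side","s5",(210,150,360,260)); st()
```

```text
t 13.85 pos [511.72 105.18 152.1 ] jawyaw -9.8 toolx [ 3.e-04 -0.e+00 -1.e+00] F [-2.84 -0.26  5.3 ] T [-0.065  0.503 -0.004] w 31.55
t 13.9 pos [511.72 105.2  152.11] jawyaw -9.8 toolx [ 4.e-04 -0.e+00 -1.e+00] F [-2.48 -0.95  6.19] T [-0.208  0.504  0.039] w 31.77
```

View pics/s5.png

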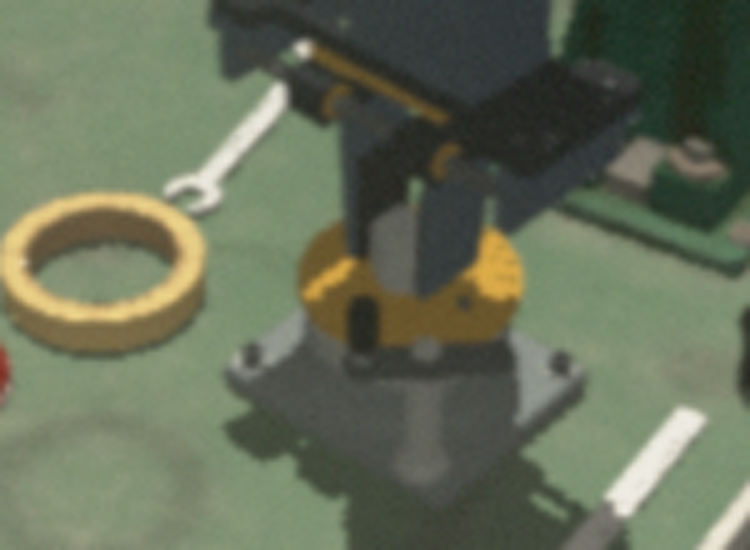

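Call:
move_arm(
  moves=[
    [[-0.06, 0, 0], 0, -0.7],
    [[-0.06, 0, 0], 0, -0.7],
    [[-0.06, 0, 0], 0, -0.2],
    [[-0.06, 0, 0], 0, 0],
    [[-0.06, 0, 0], 0, 0.15],
    [[-0.06, 0, 0], 0, 0.15],
    [[-0.06, 0, 0], 0, 0.15],
    [[-0.06, 0, 0], 0, 0.15],
  ],
)

```text
time_s: 14.9
ee_pos: [511.8, 105.2, 152.1]
ee_rot: [73.8, 90.0, -26.0]
force: [-0.4, 0.5, 0.6]
gripper_width: 52.8
```

Run:
```python
from h import *
st()
```

```text
t 14.9 pos [511.76 105.2  152.06] jawyaw -9.8 toolx [ 1.e-04 -1.e-04 -1.e+00] F [-0.38  0.46  0.65] T [-0.024 -0.11  -0.006] w 52.77
```

Call:
move_arm(
  moves=[
    [[-0.2, 0, 0], 0, 0.15],
    [[-0.8, 0, 0], 0, 0.15],
    [[-2, 0, 0], 0, 0.15],
    [[-4, 0, 0], 0, 0.15],
    [[-7, 0, 0], 0, 0.15],
    [[-8.5, 0, 0], 0, 0.15],
    [[-8.5, -1.5, -3.2], 0, 0.15],
    [[-8.5, -3.05, -6.5], 0, 0.15],
    [[-8.5, -3.05, -6.5], 0, 0.15],
    [[-8.5, -3.05, -6.5], 0, 0.15],
  ],
)

```text
time_s: 16.15
ee_pos: [492.7, 174.1, 237.0]
ee_rot: [-0.6, 90.0, -100.4]
force: [0.4, 0.1, -0.2]
gripper_width: 52.1
```

Run:
```python
from h import *
st();snap("side","s6",(210,130,360,240)); st()
y=np.array([.9854,-.1702]);z=np.array([-.1702,-.9854]);p=np.array([471.4,157.45])
f=lambda t:p+27*np.array([np.cos(np.radians(t)),np.sin(np.radians(t))])
for t in(38.3,45,52,60,68,76,84,92,100,108,116,122,126,128,131,134): d=f(t)-f(38.3);print(t,np.round(d@y/10,2),np.round(d@z/10,2))
```

```text
t 16.15 pos [492.7  174.14 237.01] jawyaw -9.77 toolx [-1.e-04 -6.e-04 -1.e+00] F [ 0.4   0.1  -0.22] T [-0.018 -0.099  0.006] w 52.15
t 16.2 pos [492.82 173.85 237.01] jawyaw -9.81 toolx [-1.e-04 -5.e-04 -1.e+00] F [ 0.16 -0.35 -0.26] T [ 0.038 -0.124 -0.04 ] w 52.45
38.3 0.0 0.0
45 -0.25 -0.2
52 -0.53 -0.37
60 -0.87 -0.52
68 -1.23 -0.63
76 -1.61 -0.68
84 -1.98 -0.68
92 -2.36 -0.63
100 -2.72 -0.53
108 -3.06 -0.38
116 -3.38 -0.18
122 -3.6 -0.0
126 -3.74 0.13
128 -3.8 0.2
131 -3.9 0.3
134 -3.98 0.41
```

View pics/s6.png

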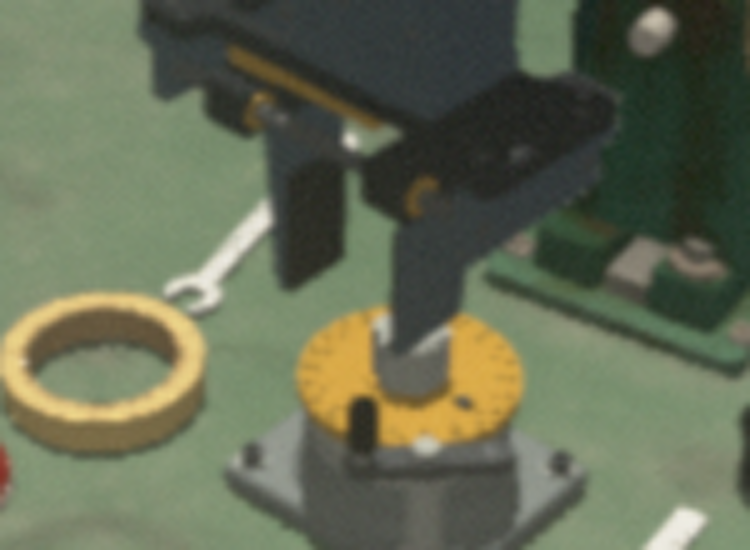

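Call:
move_arm(
  moves=[
    [[3, 0, 0], 0, 0.15],
    [[5, 0, 0], 0, 0.15],
    [[6, 0, 0], 0, 0.15],
    [[6.9, 0, 0], 0, 0.15],
    [[6.9, 0, 0], 0, 0.15],
    [[6.9, 0, 0], 0, -0.2],
    [[6.9, 0, 0], 0, -0.5],
    [[6.9, 0, 0], 0, -0.8],
    [[6.9, 0, 0], 0, -0.8],
    [[6.9, 0, 0], 0, -0.8],
    [[6.9, 0, 0], 0, -0.8],
  ],
  force=6,
)

```text
time_s: 17.58
ee_pos: [492.7, 174.5, 168.1]
ee_rot: [-161.1, 90.0, 99.1]
force: [-1.2, 0.0, 1.5]
gripper_width: 13.7
```

Run:
```python
from h import *
st();snap("side","s7",(210,130,360,240)); st()
```

```text
t 17.57 pos [492.7  174.49 168.15] jawyaw -9.8 toolx [-0.  0. -1.] F [-1.19  0.    1.47] T [ 0.029 -0.    -0.016] w 13.71
t 17.62 pos [492.72 174.48 168.13] jawyaw -9.8 toolx [ 0.e+00  1.e-04 -1.e+00] F [ 1.03 -0.04  2.45] T [ 0.046  0.03  -0.019] w 13.26
```

View pics/s7.png

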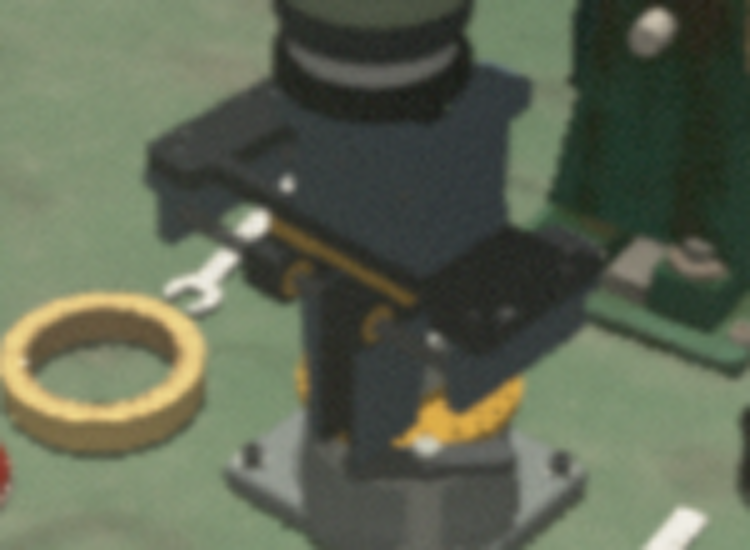

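Knob held (13.5 mm). Swing along the arc.

Call:
move_arm(
  moves=[
    [[0, -0.25, -0.2], 0, -0.8],
    [[0, -0.53, -0.37], 0, -0.8],
    [[0, -0.87, -0.52], 0, -0.8],
    [[0, -1.23, -0.63], 0, -0.8],
    [[0, -1.61, -0.68], 0, -0.8],
    [[0, -1.98, -0.68], 0, -0.8],
    [[0, -2.36, -0.63], 0, -0.8],
    [[0, -2.72, -0.53], 0, -0.8],
    [[0, -3.06, -0.38], 0, -0.8],
    [[0, -3.38, -0.18], 0, -0.8],
    [[0, -3.6, 0], 0, -0.8],
    [[0, -3.74, 0.13], 0, -0.8],
    [[0, -3.74, 0.13], 0, -0.8],
  ],
)

```text
time_s: 19.25
ee_pos: [455.4, 179.3, 168.2]
ee_rot: [-38.9, 90.0, -138.7]
force: [2.8, 1.2, 5.8]
gripper_width: 13.6
```

Run:
```python
from h import *
st();snap("top","t8",(210,160,360,270));snap("side","s8",(210,130,360,240)); st()
```

```text
t 19.25 pos [455.44 179.33 168.21] jawyaw -9.8 toolx [-3.e-04 -3.e-04 -1.e+00] F [2.82 1.17 5.83] T [ 0.169 -0.612  0.065] w 13.61
t 19.35 pos [455.43 179.32 168.17] jawyaw -9.8 toolx [-6.e-04 -4.e-04 -1.e+00] F [2.47 0.86 5.47] T [ 0.133 -0.547  0.096] w 13.4
```

View pics/s8.png

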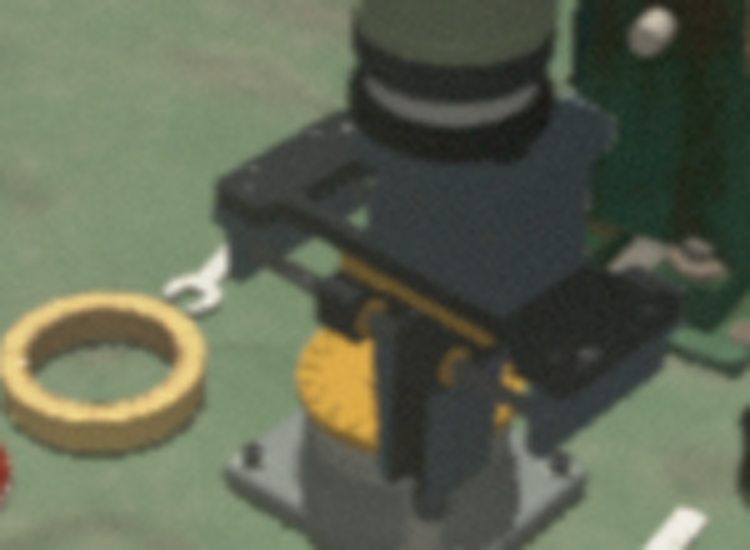

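Call:
move_arm(
  moves=[
    [[-0.05, -0.06, 0.07], 0, -0.8],
    [[-0.05, -0.12, 0.13], 0, -0.8],
    [[-0.05, -0.12, 0.13], 0, -0.8],
  ],
)

```text
time_s: 19.73
ee_pos: [454.6, 178.7, 168.3]
ee_rot: [136.4, 89.9, 36.6]
force: [4.0, 2.8, 0.8]
gripper_width: 13.8
```

Run:
```python
from h import *
st()
```

```text
t 19.73 pos [454.63 178.7  168.35] jawyaw -9.81 toolx [ 9.e-04  7.e-04 -1.e+00] F [3.98 2.85 0.76] T [ 0.474 -0.943 -0.013] w 13.77
```

Call:
move_arm(
  moves=[
    [[0, 0.02, -0.02], 0, -0.5],
    [[0, 0.02, -0.02], 0, -0.2],
    [[0, 0.02, -0.02], 0, -0.1],
    [[0, 0.02, -0.02], 0, -0.1],
    [[0, 0.02, -0.02], 0, -0.1],
    [[-1, 0.02, -0.02], 0, -0.1],
    [[-3, 0.02, -0.02], 0, -0.1],
    [[-7, 0.02, -0.02], 0, -0.1],
    [[-12, 0.02, -0.02], 0, -0.1],
    [[-16, -3, -5], 0, -0.1],
    [[-16, -6, -10], 0, -0.1],
    [[-16, -8, -15], 0, -0.1],
    [[-16, -8, -18], 0, -0.1],
    [[-16, -8, -18], 0, -0.1],
  ],
)

```text
time_s: 21.48
ee_pos: [405.8, 371.1, 328.7]
ee_rot: [133.2, 90.0, 33.6]
force: [-1.0, -0.4, -0.8]
gripper_width: 41.0
```

Run:
```python
from h import *
st();snap("top","t9",(210,170,360,280));snap("side","s9",(210,150,360,260)); st()
```

```text
t 21.48 pos [405.82 371.1  328.75] jawyaw -9.64 toolx [ 4.e-04  3.e-04 -1.e+00] F [-0.98 -0.44 -0.79] T [-0.004 -0.057  0.002] w 41.0
t 21.57 pos [405.85 368.93 328.7 ] jawyaw -9.78 toolx [-2.e-04 -9.e-04 -1.e+00] F [0.29 0.18 0.51] T [-0.015 -0.078 -0.003] w 41.24
```

View pics/s9.png

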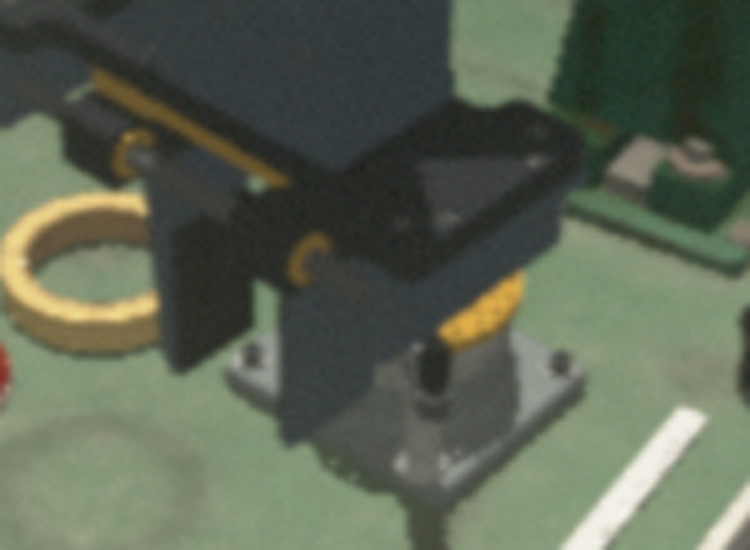

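View pics/t9.png

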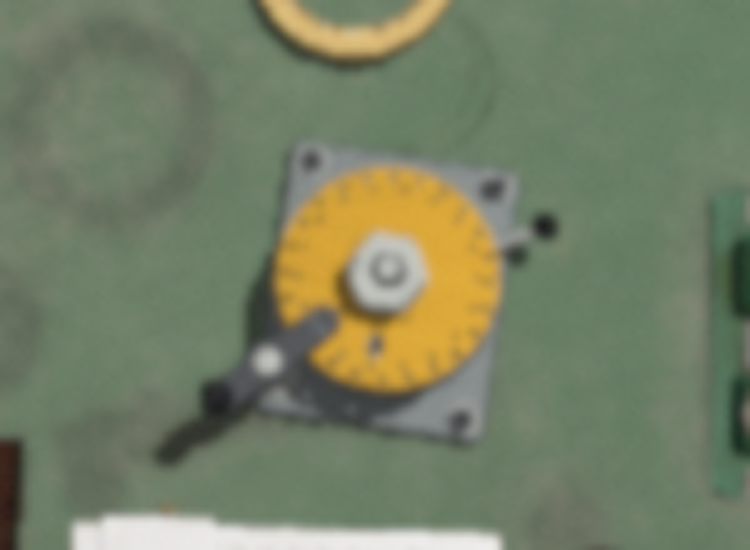

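Run:
```python
from h import *
g=lambda x,y:((x+.5)/5-.5+210,(y+.5)/5-.5+170)
k=ray("top",g(218,394),109);h=ray("top",g(388,268),102); toe=ray("top",g(328,317),78); print(k,h,toe)
p=np.array([471.0,157.7]); print(np.degrees(np.arctan2(*(k[:2]-p)[::-1])))
m=cv2.inRange(cv2.cvtColor(cv2.imread("pics/t9.png"),cv2.COLOR_BGR2HSV),(15,130,90),(30,255,255)); m[:120]=0
el=cv2.fitEllipse(cv2.convexHull(np.vstack(cv2.findContours(m,0,1)[0]))); print("disc",el,ray("top",g(*el[0]),68))
st()
```

```text
[454.87984132 177.96432681 109.        ] [511.97715486 106.26486895 102.        ] [492.1795736  132.32618448  78.        ]
128.50205257427834
disc ((385.8861389160156, 280.5915832519531), (220.41030883789062, 223.53335571289062), 62.627586364746094) [510.15369896 107.05343149  68.        ]
t 21.57 pos [405.85 368.93 328.7 ] jawyaw -9.78 toolx [-2.e-04 -9.e-04 -1.e+00] F [0.29 0.18 0.51] T [-0.015 -0.078 -0.003] w 41.24
```

Knob at about 128.5° (stop is about 127.7°). The plate is flush and the arm is clear, so I'm handing in.

```bash
python3 -c "
from workcell import env; print(env.job_done())"
```

```text
the job is handed in; nothing more can be done
None
```

I fitted the index plate on the dividing head and swung the keeper round to its stop. The job was handed in at about 21.6 s; it reports no verdict.

- **Plate:** I gripped it by the hub and turned it about −9.8° to match the pin as seen in the pictures. I then lowered it slowly over the shaft. The slot went over the pin at once, so no searching turn was needed. It stopped on the nose face at TCP z = 152.1 mm, as expected for home. The wrist showed about 10 N of downward pressure at most in my readings, which came between moves.
- **Keeper:** I took the black knob lightly between the fingers and moved it round the pivot until the force rose. It measures 128.5° in the last picture, against about 127.7° worked out for the stop.
- **Last checks:** The picture shows the plate flat, with the toe over its rim and pointing at the axis. The arm was clear of everything, with wrist force near zero.
- **Disagreement:** A circle fitted to the disc's outline in that last picture put its centre about 2.5 mm from the shaft's position. I put this down to the keeper covering part of the edge and the visible side wall, as the shaft is in the bore.
- **Other tools:** I did not touch them. I did not measure their positions again at the end.

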